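Pack out the joining jig

TASK

The loose potsherd lying in the wooden jig must be clamped. Slide the padded jaw up against the sherd until the sherd is held between jaw and fence, then fill the gap behind the jaw, in front of the stop block, with whichever packing pieces fit (the thin one, the thick one or both), and press the tapered wedge down between the packing and the sloping back of the jaw until everything is tight, firmly but without crushing the sherd. Finish still gripping the wedge in place; leave the other things on the desk alone.

Things in the scene. Friction and masses are not known exactly. Their poses are not given: they have to be found in the camera images.
- jig: Plywood board 270 x 120 x 12 mm screwed to the desk; origin at the centre of its underside, x along the board from the stop block towards the fence, z up. A wooden fence (80 mm wide, 35 mm high, cork-faced) is fixed at its +x end, cork face at x = 110 mm.
- jaw (a joint): Travel of the jaw along the jig's +x, in m: 0 fully back, grows as it closes on the sherd (up to 0.045). It runs stiffly (about 2 N of friction) and stays where it is left.
- jaw_back (a point): Middle of the lower edge of the jaw's back face, on the board's upper surface; axes as the jig's. The jaw is a wooden block 70 mm wide and 60 mm high; its back face slopes away from the stop going up (18 mm in 60 mm, matching the wedge), its cork-padded front face is vertical, 50 mm further along x.
- jaw_knob (a point): Middle of the round upright wooden knob (18 mm diameter, 36 mm tall) on top of the jaw, by which it is slid.
- stop_face (a point): Middle of the lower edge of the stop block's vertical face, on the board's upper surface; the face looks along the jig's +x to the jaw; axes as the jig's. Block 60 mm wide, 60 mm high, 24 mm thick, bolted down: it does not move.
- thin_tab (a point): Thin packing piece standing upright in the rack: body 10 mm thick (its x), 50 mm wide (its y), 60 mm tall, with a handle tab on top 8 mm thick, 30 mm wide, 34 mm tall, middle of the thickness. This point is the centre of the tab, 77 mm above the underside. 40 g.
- thick_tab (a point): Thick packing piece standing upright in the rack: the same but with a body 20 mm thick (its x). This point is the centre of its tab, 77 mm above the underside. 60 g.
- wedge_tab (a point): Tab of the wedge, which stands upright in the rack: 50 mm wide (its y), body 60 mm tall, 20 mm thick at the bottom, 38 mm at the top. Its -x face is vertical and goes against the packing; its +x face slopes, to fit the jaw's back. Tab as on the packing pieces; this point is the tab's centre, 77 mm above the underside and 15 mm from the vertical face. 60 g.
- work_sherd_centre (a point): The sherd to be clamped: loose flat potsherd about 96 x 84 x 17 mm lying on the jig between jaw and fence; point at its middle, half-way up.
- rack: Fixed open plywood rack, 170 x 66 mm, walls 28 mm high, three equal pockets in a row along its x, 55 mm apart, floor 4 mm thick; origin at the centre of its underside. The thin piece, thick piece and wedge stand in the pockets, in any order, their x along the rack's x.
- near_sherd_centre (a point): Bystander: loose potsherd 69 x 64 x 14 mm on the desk near the robot.
- sherd_b3: Bystander: loose potsherd 71 x 68 x 17 mm behind the rack.
- wedge: The same wedge; origin at the centre of its underside. It wedges tight when the room left at board level between packing and jaw is 8 to 20 mm: with 20 mm its underside reaches the board, each mm less leaves it 3.3 mm higher. A steady push down of about 12 N makes it tight.
- right_sherd_centre (a point): Bystander: loose potsherd 67 x 67 x 17 mm on the desk to the right of the jig.
Things that resemble listed ones, but are neither listed nor needed, are in the scene too. What is shaped like the wedge but green or red is not meant.

How it is judged:
At the end, for the whole second after the job is handed in: Sherd flat, pressed (over 4 N) by jaw and by fence; upright wedge, underside 12 mm or more below the jaw's top, presses jaw (4 N) and packing (1.5 N), packing bears on the stop (1.5 N); gripper holds the wedge (1 N), does not touch the jaw; all still (contact force between each of jaw, fence and work_sherd above 4 N and contact force between wedge and jaw above 4 N and (contact force between stop and thin above 1.5 N or contact force between stop and thick above 1.5 N) and (contact force between wedge and thin above 1.5 N or contact force between wedge and thick above 1.5 N) and contact force between the fingers and wedge above 1 N and contact force between the arm and jaw below 0.5 N and z of wedge_tab in the frame of jig below 0.137 m and angle between each of wedge_tab, work_sherd_centre's own z axis and vertical below 0.12 rad and z of work_sherd_centre in the frame of jig below 0.03 m and linear speed of wedge below 0.01 m/s); the arm keeps its last pose, push and grip.
It fails at once if the sherd is squeezed with more than 60 N (contact force between jaw and work_sherd above 60 N).
It fails at once if a bystander is moved by more than 20 mm (distance of any of near_sherd_centre, sherd_b3, right_sherd_centre from where it was at the start of the episode above 0.02 m).
It also fails if it takes over 72 s, if anything falls off the work surface, if the arm or the gripper's body presses on something with over 40 N, if the wrist force passes 120 N, or if a joint passes its speed limit or range.

ROBOT

A 7-joint arm with a two-finger parallel gripper is mounted at the origin on a cart in front of the work surface, level with it; the furniture and walls round the work are solid. World frame = base frame: x ahead of the robot, y to its left, z up, the work surface at z = 0. Lengths are in m, angles in rad, forces in N, time in s.
With the tool pointing down it reaches from about 0.425 to 0.925 m from the base axis. Payload 6.8 kg.
Tool frame: the origin (TCP) lies between the finger pads; the fingertips stand 14 mm ahead of it and the grasp point (between the pads) lies 5 mm behind it; z points along the fingers, y is the direction in which the jaws open and shut (so a half turn about z gives the same grasp; the last joint's range is limited). The gripper opens to 85 mm and grips with 20 to 120 N. Pads are 22 mm wide; open, the fingers measure 114 mm over their backs; the gripper's body (76 mm by 85 mm) begins 54 mm behind the grasp point. The pads swing forward as they close: fully open they stand 13 mm farther back than shut.
Start: joints at [1.119, 0.477, 0.022, 1.555, -0.011, 1.109, -0.083], TCP at [0.228, -0.636, 0.245] pointing down, gripper open.
Joint ranges: [-2.96, 2.96], [-0.34, 2.1], [-1.41, 1.46], [0.24, 2.44], [-1.37, 4.51], [0.17, 1.92], [-2.96, 2.96]. Speed limits (rad/s): [2.39, 2.39, 3.14, 3.14, 3.14, 3.14, 3.14].

INTERFACE

Orientations are given as a unit quaternion [w, x, y, z].
In Python, from station import bot gives the robot as it stands.
- The arm moves only by the shell command python3 -m crank 'ROWS' [FORCE]. ROWS is JSON, a list of rows, each a list of 3 entries, a list of its own where there are three numbers: the shift along the tool's x, y, z in m, then the turn, a rotation vector about the tool's x, y, z in degrees, then the finger opening in m, from 0 to 0.0854. A call has 1 to 10 rows; each row shifts and turns the commanded pose from where the row before left it, along the tool's axes as they then stand; what a row does not reach is not made up. A row lasts 1/8 s, in which the tool goes at most 62.5 mm and 10.7 degrees, less where a joint would pass 70% of its speed; a pose out of reach is approached as far as the arm can. A call is refused whole if a number of a shift passes 0.0625 or a number of a turn 10.7, either way. A call with a gripper value outside its range is refused whole. The fingers move at their own pace and stop on an object; FORCE is the grip in N (left out, the last holds). Time passes only in rows, so rows that do not move let the fingers close. It gives the time, the measured TCP pose, the force and the opening at its end, in the units of the state.
- bot.get_obs(): the state, without advancing time (a new reading comes with each control period).
- bot.read_camera(name): name is "side" or "top" or "wrist"; returns (picture, depth): 384x512x3 uint8, red, green, blue; 384x512 float32, m along the optical axis (not along the pixel's ray), 0 where there is no reading.
- bot.calibration(name): a dict with "fx", "fy", "cx", "cy" (pixels), "extrinsics" (4x4, takes a point from camera to world coordinates). Camera axes: x right, y down, z forward; pixel columns grow to the right and rows downward; lengths in m; the calibration is good to about 2 mm. The wrist camera is an equidistant fisheye: a pixel r from the principal point sees the ray r / f radians off the axis. A picture is of the moment at which its call begins: read the wrist's pose just before it. calibration takes no time and is no camera call; for the wrist camera it gives the pose at the moment of the call.
- bot.hand_in(): hands the job in, once; it reports no verdict.
The state is a dict: "t": time; "q": joint angles; "joint_vel": joint speeds; "joint_torque": joint torques, N m; "eef_pos": TCP position; "tool_rot": TCP orientation; "contact_force": force on the tool from outside, world axes, zero at the start; "torque": the same for the moment, N m; "gripper_width": opening from 0.0 (shut) to 1.0 (fully open).
Only numpy, scipy, OpenCV 4.12 (cv2) and the standard library are available. Lean on these libraries where they do the work, as an engineer would, in place of code of your own. Each camera call takes 0.05 s, during which the arm holds its last target.

## Working session

There is one attempt and no reset: what is moved stays moved. The work goes in short steps, Python scripts to look and compute and a shell command to move; the robot and the scene stay as the last step left them, time stands still between calls to the robot, and variables do not carry over. Pictures are saved under pics/ and viewed, and the job is handed in when it is done.

```bash
ls; mkdir -p pics; python3 - <<'E'
from station import bot
import cv2,numpy as np
o=bot.get_obs();print(o)
for n in("side","top"):
    p,d=bot.read_camera(n);cv2.imwrite(f"pics/{n}0.png",p[:,:,::-1]);np.savez(f"pics/{n}0.npz",p=p,d=d)
    c=bot.calibration(n);print(n,c)
E
```

```text
pics
{'t': 0.0, 'q': array([ 1.11891562,  0.47781496,  0.02232554,  1.55646767, -0.01151733,
        1.10929558, -0.08308874]), 'joint_vel': array([-0.00024904,  0.00079027, -0.00111422,  0.00064101,  0.00057172,
        0.0003228 , -0.00144733]), 'joint_torque': array([-5.23896342e-04, -5.96450758e+01,  1.60775498e+00, -2.81206405e+01,
        1.24462653e-02,  9.16295423e-03, -2.03091858e-06]), 'eef_pos': array([ 0.22731366, -0.63496168,  0.2443086 ]), 'tool_rot': array([-9.03417270e-04,  9.85259553e-01,  1.71063583e-01, -2.16191236e-04]), 'contact_force': array([ 0.58345679,  1.01208419, -0.4278061 ]), 'torque': array([-0.03600248,  0.03425155,  0.06987834]), 'gripper_width': 1.0013125922990658}
side {'fx': 369.543129402225, 'fy': 369.543129402225, 'cx': 258.2662287332301, 'cy': 190.93797862080808, 'extrinsics': array([[-0.84790517, -0.35511822,  0.39363419,  0.02717256],
       [-0.52976673,  0.53940658, -0.65451337,  0.8322711 ],
       [ 0.02010075, -0.76349957, -0.64549544,  0.94320187],
       [ 0.        ,  0.        ,  0.        ,  1.        ]])}
top {'fx': 400.2495857673851, 'fy': 400.2495857673851, 'cx': 253.8392252259967, 'cy': 183.12674884606875, 'extrinsics': array([[-9.32675880e-04, -9.73129030e-01,  2.30258597e-01,
         2.58183118e-01],
       [-9.99977173e-01, -6.33298551e-04, -6.72694014e-03,
        -6.37531694e-03],
       [ 6.69200316e-03, -2.30259615e-01, -9.73106226e-01,
         1.25030905e+00],
       [ 0.00000000e+00,  0.00000000e+00,  0.00000000e+00,
         1.00000000e+00]])}
```

View pics/side0.png

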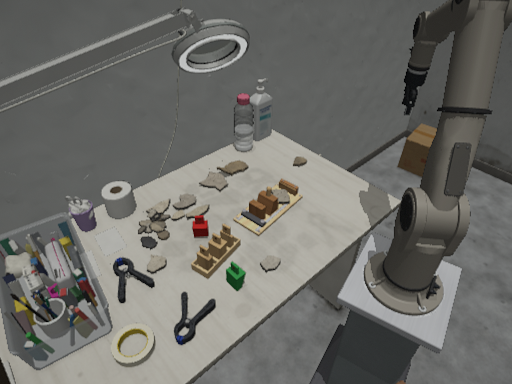

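View pics/top0.png

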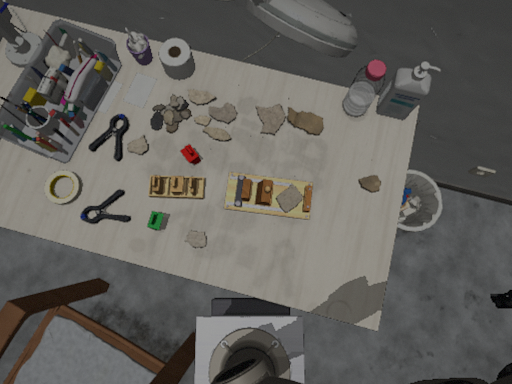

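```bash
python3 - <<'E'
import cv2,numpy as np
a=cv2.imread("pics/top0.png");b=cv2.imread("pics/side0.png")
cv2.imwrite("pics/c1.png",cv2.resize(a[140:250,140:330],None,fx=4.2,fy=4.2,interpolation=cv2.INTER_CUBIC))
cv2.imwrite("pics/c2.png",cv2.resize(b[170:300,170:310],None,fx=4.5,fy=4.5,interpolation=cv2.INTER_CUBIC))
E
```

```text
(no output)
```

View pics/c1.png

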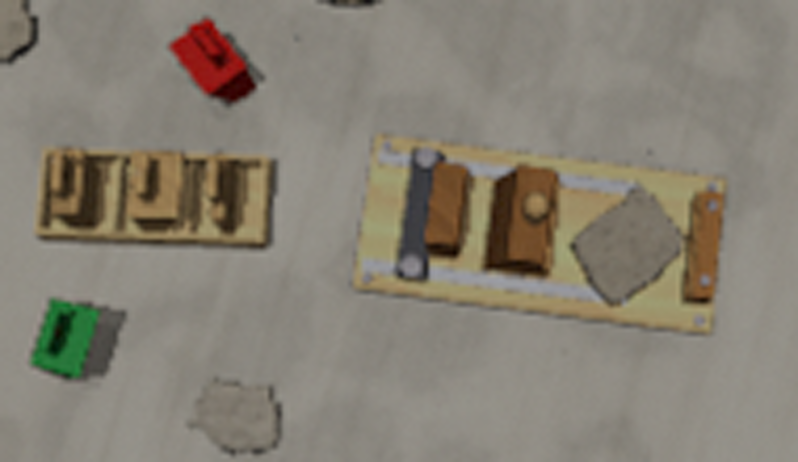

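View pics/c2.png

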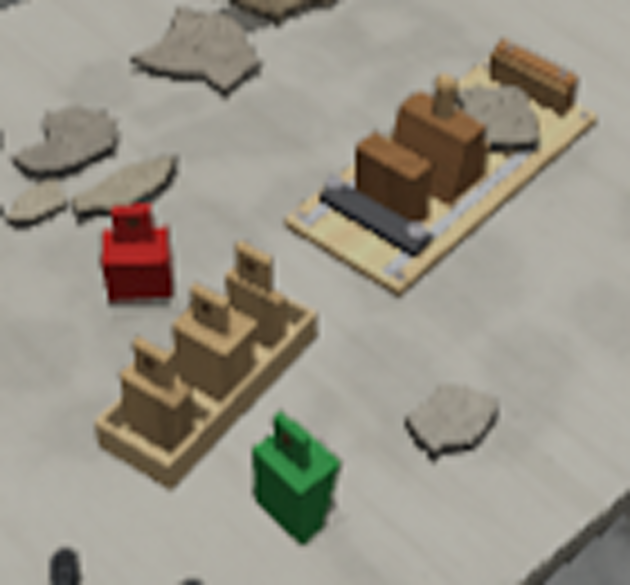

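```bash
cat > h.py <<'E'
import cv2,numpy as np
from station import bot
def ray(name,u,v,c=None):
    c=c or bot.calibration(name);E=np.array(c["extrinsics"])
    x=(u-c["cx"])/c["fx"];y=(v-c["cy"])/c["fy"]
    if name=="wrist":
        r=np.hypot(x,y);s=np.tan(r)/r if r>1e-9 else 1;
        d=np.array([x/r*np.sin(r),y/r*np.sin(r),np.cos(r)]) if r>1e-9 else np.array([0,0,1.])
    else: d=np.array([x,y,1.])
    return E[:3,3],E[:3,:3]@d
def onz(name,u,v,z,c=None):
    o,d=ray(name,u,v,c);return o+d*(z-o[2])/d[2]
def cloud(name,d,c):
    H,W=d.shape;v,u=np.mgrid[:H,:W];x=(u-c["cx"])/c["fx"];y=(v-c["cy"])/c["fy"]
    if name=="wrist":
        r=np.hypot(x,y)+1e-9;k=np.tan(np.minimum(r,1.5))/r;x=x*k;y=y*k
    P=np.stack([x*d,y*d,d],-1);E=np.array(c["extrinsics"]);return P@E[:3,:3].T+E[:3,3]
E
python3 - <<'E'
from h import *
f=lambda u,v:(140+u/4.2,140+v/4.2)
for n,u,v,z in [("bTL",375,134,.012),("bTR",725,176,.012),("bBR",712,334,.012),("bBL",354,290,.012),
 ("rTL",40,147,.028),("rTR",274,155,.028),("rBR",270,248,.028),("rBL",36,240,.028),("knob",537,205,.108),
 ("thick tab",68,180,.1),("wedge tab",150,180,.1),("thin tab",215,188,.1)]:
    print(n,onz("top",*f(u,v),z).round(4))
z=np.load("pics/top0.npz");P=cloud("top",z["d"],bot.calibration("top"))
for u,v in[(447,205),(525,220),(630,245),(705,245),(68,180),(85,190),(150,180),(175,180),(215,180),(537,205)]:
    a,b=f(u,v);print((u,v),P[int(round(b)),int(round(a))].round(4))
E
```

```text
bTL [0.588  0.0636 0.012 ]
bTR [ 0.5553 -0.2021  0.012 ]
bBR [ 0.4348 -0.1883  0.012 ]
bBL [0.4678 0.0776 0.012 ]
rTL [0.5735 0.3135 0.028 ]
rTR [0.5674 0.1381 0.028 ]
rBR [0.4965 0.1392 0.028 ]
rBL [0.5024 0.3123 0.028 ]
knob [ 0.5114 -0.0552  0.108 ]
thick tab [0.531  0.2736 0.1   ]
wedge tab [0.531  0.2161 0.1   ]
thin tab [0.5253 0.1703 0.1   ]
(447, 205) [0.5198 0.0092 0.0673]
(525, 220) [ 0.5065 -0.0476  0.0864]
(630, 245) [ 0.5011 -0.128   0.0217]
(705, 245) [ 0.4972 -0.1814  0.0419]
(68, 180) [0.5389 0.2828 0.0648]
(85, 190) [0.5388 0.2765 0.0382]
(150, 180) [0.5378 0.2211 0.0696]
(175, 180) [0.5385 0.2035 0.0668]
(215, 180) [0.5317 0.1718 0.0956]
(537, 205) [ 0.5114 -0.0558  0.1054]
```

```bash
python3 -m crank '[[[0.055,-0.012,0],[0,0,-5.3],0.085],[[0.055,-0.012,0],[0,0,-5.3],0.085],[[0.055,-0.012,0],[0,0,-5.3],0.085],[[0.055,-0.012,-0.01],[0,0,-5.3],0.085],[[0.055,-0.012,-0.01],[0,0,-5.3],0.085],[[0.055,-0.012,-0.01],[0,0,-5.3],0.085],[[0.055,-0.012,-0.01],[0,0,-5.3],0.085],[[0.055,-0.012,-0.01],[0,0,-5.3],0.085],[[0.055,-0.012,-0.01],[0,0,-5.3],0.085],[[0.055,-0.012,0],[0,0,-5.3],0.085]]' 60
```

```text
t: 1.35
eef_pos: [0.5332, -0.184, 0.3059]
tool_rot: [0.0, 0.804, 0.594, 0.0]
contact_force: [0.7, 0.5, 0.1]
gripper_width: 0.995
```

```bash
python3 -m crank '[[[0.045,-0.022,0],[0,0,-5],0.085],[[0.045,-0.022,0],[0,0,-5.1],0.085],[[0.04,-0.022,0],[0,0,0],0.085],[[0,0,0],[0,0,0],0.085]]' 
python3 - <<'E'
from h import *
print(bot.get_obs()["eef_pos"]);c=bot.calibration("wrist");p,d=bot.read_camera("wrist");np.savez("pics/w1.npz",p=p,d=d,E=c["extrinsics"]);print(c)
cv2.imwrite("pics/w1.png",cv2.resize(p[:,:,::-1],(800,600),interpolation=cv2.INTER_CUBIC))
E
```

```text
t: 1.85
eef_pos: [0.495, -0.0415, 0.3054]
tool_rot: [-0.0, 0.748, 0.664, -0.0]
contact_force: [0.6, -0.9, 0.4]
gripper_width: 0.993
[ 0.49497831 -0.04154342  0.30536304]
{'fx': 297.3186396354542, 'fy': 297.3186396354542, 'cx': 252.45664887856108, 'cy': 189.37459785885858, 'extrinsics': array([[ 9.92988540e-01, -1.13411867e-01, -3.33392707e-02,
         5.03755739e-01],
       [-1.18209949e-01, -9.53646292e-01, -2.76740235e-01,
         2.92363585e-02],
       [-4.08245123e-04,  2.78740915e-01, -9.60366251e-01,
         4.33208773e-01],
       [ 0.00000000e+00,  0.00000000e+00,  0.00000000e+00,
         1.00000000e+00]])}
```

View pics/w1.png

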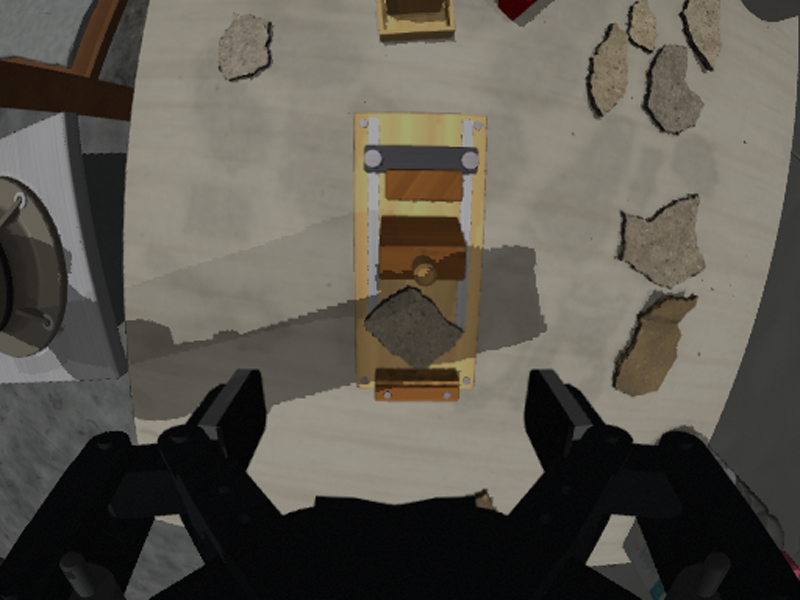

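```bash
cat >> h.py <<'E'
def J(jo,th,p):
    p=np.asarray(p)-jo;c,s=np.cos(th),np.sin(th);return np.stack([c*p[...,0]+s*p[...,1],-s*p[...,0]+c*p[...,1],p[...,2]],-1)
E
python3 - <<'E'
from h import *
z=np.load("pics/w1.npz");c=bot.calibration("wrist");c["extrinsics"]=z["E"]
f=800/512
C=[onz("wrist",u/f,v/f,.012,c) for u,v in[(355,114),(488,113),(474,387),(356,386)]]
print(np.round(C,4)); m=np.mean(C,0); ax=(C[3]-C[0]+C[2]-C[1]); th=np.arctan2(ax[1],ax[0]);print(m,np.degrees(th))
jo=np.array([m[0],m[1],0])
Pw=cloud("wrist",z["d"],c);Q=J(jo,th,Pw)
zt=np.load("pics/top0.npz");QT=J(jo,th,cloud("top",zt["d"],bot.calibration("top")))
for nm,q in(("wrist",Q),("top",QT)):
    print(nm)
    for y0 in(-.02,-.01,.01,.02):
        k=(abs(q[...,1]-y0)<.002)&(abs(q[...,0])<.14)&(q[...,2]>0)&(q[...,2]<.2)
        a=q[k];a=a[np.argsort(a[:,0])];print(y0,[(int(round(1000*r[0])),int(round(1000*r[2]))) for r in a])
E
```

```text
[[ 0.4742  0.0796  0.012 ]
 [ 0.5931  0.0682  0.012 ]
 [ 0.5586 -0.1984  0.012 ]
 [ 0.439  -0.1822  0.012 ]]
[ 0.51622482 -0.05819581  0.012     ] -97.49742274479406
wrist
-0.02 [(-140, 1), (-138, 0), (-137, 1), (-133, 9), (-133, 10), (-133, 11), (-131, 10), (-131, 11), (-131, 12), (-130, 11), (-130, 12), (-130, 12), (-129, 10), (-128, 12), (-128, 12), (-127, 10), (-127, 11), (-127, 12), (-126, 11), (-126, 11), (-125, 12), (-124, 10), (-124, 9), (-124, 10), (-123, 10), (-123, 11), (-123, 12), (-121, 11), (-121, 11), (-121, 12), (-120, 11), (-120, 11), (-120, 12), (-118, 11), (-118, 11), (-118, 12), (-117, 11), (-117, 11), (-117, 12), (-116, 11), (-115, 12), (-114, 11), (-114, 11), (-113, 10), (-113, 12), (-111, 11), (-111, 12), (-110, 10), (-110, 11), (-108, 10), (-108, 13), (-107, 12), (-107, 12), (-106, 10), (-106, 11), (-104, 11), (-104, 12), (-102, 24), (-102, 23), (-101, 23), (-101, 24), (-99, 23), (-99, 25), (-98, 22), (-98, 25), (-97, 21), (-97, 23), (-97, 23), (-95, 24), (-95, 23), (-95, 24), (-94, 23), (-94, 22), (-94, 25), (-93, 21), (-93, 22), (-93, 23), (-91, 23), (-91, 2
[... 25754 characters left out ...]
), (-43, 12), (-39, 11), (-36, 19), (-33, 32), (-30, 44), (-30, 38), (-27, 53), (-25, 60), (-24, 59), (-22, 67), (-19, 68), (-16, 68), (-13, 68), (-10, 70), (-9, 67), (-7, 73), (-6, 67), (-4, 72), (-1, 76), (0, 68), (2, 73), (3, 70), (6, 73), (10, 52), (10, 46), (15, 12), (18, 13), (22, 9), (25, 11), (28, 9), (31, 9), (34, 13), (37, 12), (43, 17), (44, 14), (47, 11), (50, 10), (59, 21), (59, 23), (62, 22), (65, 25), (65, 23), (68, 26), (68, 20), (71, 23), (74, 23), (78, 18), (81, 23), (84, 26), (84, 21), (87, 26), (87, 22), (90, 25), (94, 22), (99, 4), (101, 11), (104, 10), (108, 9), (111, 10), (113, 41), (114, 40), (116, 41), (118, 48), (125, 45), (125, 45), (128, 47), (130, 49), (131, 47)]
```

```bash
cat >> h.py <<'E'
jo=np.array([.51622,-.0582,0]);th=np.radians(-97.5)
def toW(x,y,z=0): c,s=np.cos(th),np.sin(th);return np.array([jo[0]+c*x-s*y,jo[1]+s*x+c*y,z])
def load(n):
    z=np.load(n);c=bot.calibration("wrist");c["extrinsics"]=z["E"];return z["p"],z["d"],c,cloud("wrist",z["d"],c)
E
python3 - <<'E'
from h import *
p,d,c,P=load("pics/w1.npz");Q=J(jo,th,P)
def box(x0,x1,y0,y1,z0,z1,Q=Q):
    k=(Q[...,0]>x0)&(Q[...,0]<x1)&(Q[...,1]>y0)&(Q[...,1]<y1)&(Q[...,2]>z0)&(Q[...,2]<z1);a=Q[k];return len(a),np.percentile(a,[1,50,99],axis=0).round(4).tolist()
print("knob",box(-.03,.03,-.04,.04,.101,.112))
print("stop",box(-.085,-.055,-.05,.05,.068,.076))
print("jaw",box(-.045,.03,-.05,.05,.068,.076))
print("fence",box(.1,.14,-.06,.06,.043,.06))
print("sherd",box(.015,.108,-.07,.07,.018,.035))
for y in range(-55,60,5): 
  k=(abs(Q[...,1]*1000-y)<2)&(Q[...,2]>.018)&(Q[...,2]<.03)&(Q[...,0]>.015)&(Q[...,0]<.106)
  if k.sum()>3: print(y,(Q[k][:,0].min()*1000).round(),(Q[k][:,0].max()*1000).round())
z=np.load("pics/top0.npz");T=cloud("top",z["d"],bot.calibration("top"))
k=(T[...,2]>.085)&(T[...,2]<.115)&(T[...,1]>.13)&(T[...,1]<.32)&(T[...,0]>.48)&(T[...,0]<.6)
n,l,s,ce=cv2.connectedComponentsWithStats(k.astype(np.uint8))
for i in range(1,n):
  print(s[i],np.median(T[l==i],0).round(4),T[l==i].min(0).round(3),T[l==i].max(0).round(3))
E
```

```text
knob (187, [[-0.0147, -0.0089, 0.1015], [-0.0073, -0.001, 0.1063], [0.0012, 0.0072, 0.1087]])
stop (952, [[-0.0818, -0.0303, 0.069], [-0.0701, -0.0013, 0.0711], [-0.0585, 0.028, 0.0729]])
jaw (1055, [[-0.023, -0.0348, 0.0687], [-0.0112, -0.0038, 0.0711], [0.0052, 0.0332, 0.0732]])
fence (526, [[0.1146, -0.0396, 0.0437], [0.1216, -0.0016, 0.0461], [0.1301, 0.0381, 0.0481]])
sherd (1957, [[0.0277, -0.0474, 0.0196], [0.0652, -0.0057, 0.0231], [0.1025, 0.0378, 0.0277]])
-50 56.0 64.0
-45 50.0 72.0
-40 45.0 74.0
-35 40.0 83.0
-30 38.0 89.0
-25 34.0 92.0
-20 30.0 94.0
-15 26.0 98.0
-10 23.0 103.0
-5 26.0 105.0
0 28.0 105.0
5 35.0 106.0
10 37.0 104.0
15 40.0 98.0
20 48.0 97.0
25 56.0 92.0
30 59.0 87.0
35 63.0 82.0
40 64.0 75.0
[152 176   4  11  38] [0.5402 0.2836 0.0956] [0.525 0.28  0.085] [0.553 0.288 0.101]
[172 177   4  10  34] [0.5374 0.225  0.095 ] [0.523 0.221 0.087] [0.551 0.229 0.1  ]
[189 177   3  11  32] [0.5339 0.1743 0.0961] [0.521 0.171 0.086] [0.551 0.178 0.101]
```

```bash
python3 -m crank '[[[-0.004,0.011,0.04],[0,0,0.7],0.05],[[-0.0032,0.011,0.045],[0,0,0],0.05],[[0,0,0.05],[0,0,0],0.05],[[0,0,0.045],[0,0,0],0.05],[[0,0,0.031],[0,0,0],0.05],[[0,0,0],[0,0,0],0.05],[[0,0,0],[0,0,0],0.05]]' 
python3 - <<'E'
from h import *
c=bot.calibration("wrist");p,d=bot.read_camera("wrist");np.savez("pics/w2.npz",p=p,d=d,E=c["extrinsics"])
cv2.imwrite("pics/w2.png",cv2.resize(p[:,:,::-1],(800,600),interpolation=cv2.INTER_CUBIC))
E
```

```text
t: 2.78
eef_pos: [0.5179, -0.056, 0.0952]
tool_rot: [0.001, 0.755, 0.656, 0.0]
contact_force: [1.0, -0.5, 0.6]
gripper_width: 0.586
```

View pics/w2.png

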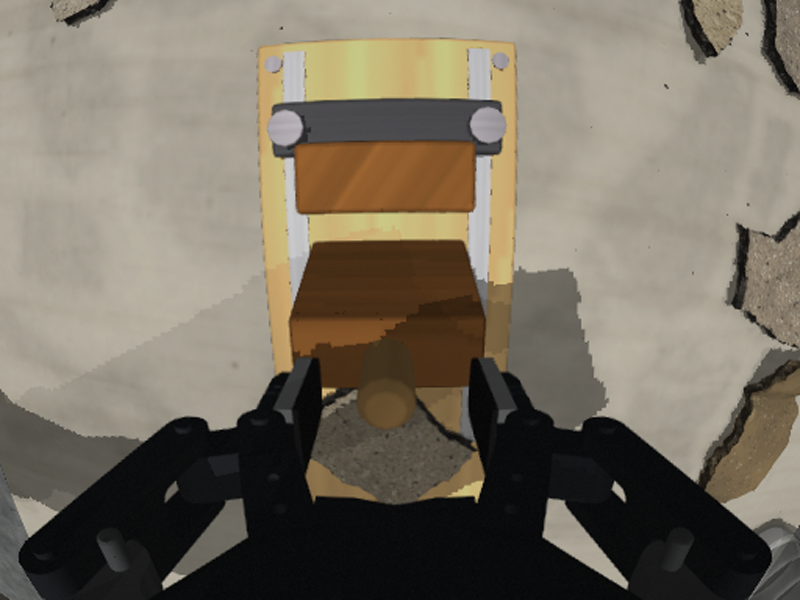

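```bash
python3 -m crank '[[[0.0045,-0.0024,0.001],[0,0,-0.5],0.05],[[0,0,0],[0,0,0],0.03],[[0,0,0],[0,0,0],0.01],[[0,0,0],[0,0,0],0.01],[[0,0,0],[0,0,0],0.01],[[0,0,0],[0,0,0],0.01]]' 50
```

```text
t: 3.58
eef_pos: [0.516, -0.0505, 0.094]
tool_rot: [0.001, 0.751, 0.66, 0.001]
contact_force: [-0.5, 0.6, 5.7]
gripper_width: 0.193
```

```bash
python3 -m crank '[[[-0.004,0,0],[0,0,0],0.01],[[-0.004,0,0],[0,0,0],0.01],[[-0.004,0,0],[0,0,0],0.01],[[0,0,0],[0,0,0],0.01]]';python3 -m crank '[[[-0.002,0,0],[0,0,0],0.01],[[-0.002,0,0],[0,0,0],0.01],[[0,0,0],[0,0,0],0.01]]' 
```

```text
t: 4.08
eef_pos: [0.5145, -0.0624, 0.094]
tool_rot: [0.0, 0.751, 0.66, 0.001]
contact_force: [-0.8, 0.2, 5.9]
gripper_width: 0.188
t: 4.45
eef_pos: [0.514, -0.0657, 0.094]
tool_rot: [0.0, 0.751, 0.66, 0.001]
contact_force: [0.4, 2.2, 5.7]
gripper_width: 0.189
```

```bash
python3 -m crank '[[[-0.001,0,0],[0,0,0],0.01],[[-0.001,0,0],[0,0,0],0.01],[[0,0,0],[0,0,0],0.01]]' 
```

```text
t: 4.82
eef_pos: [0.5138, -0.0675, 0.094]
tool_rot: [0.0, 0.751, 0.66, 0.001]
contact_force: [0.1, 2.0, 5.2]
gripper_width: 0.19
```

```bash
for i in 1 2; do python3 -m crank '[[[-0.001,0,0],[0,0,0],0.01],[[-0.001,0,0],[0,0,0],0.01],[[0,0,0],[0,0,0],0.01]]' | grep -E "eef|contact"; done
python3 - <<'E'
from h import *
c=bot.calibration("wrist");p,d=bot.read_camera("wrist");np.savez("pics/w3.npz",p=p,d=d,E=c["extrinsics"])
cv2.imwrite("pics/w3.png",cv2.resize(p[:,:,::-1],(800,600),interpolation=cv2.INTER_CUBIC))
E
```

```text
eef_pos: [0.5137, -0.0686, 0.094]
contact_force: [0.7, 3.8, 5.8]
eef_pos: [0.5136, -0.069, 0.094]
contact_force: [0.8, 8.2, 5.5]
```

View pics/w3.png

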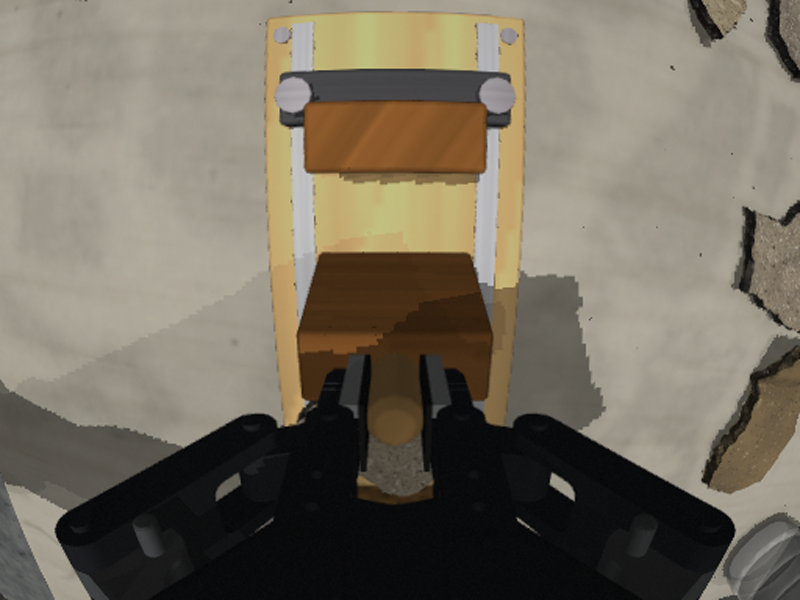

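```bash
python3 -m crank '[[[-0.0015,0,0],[0,0,0],0.01],[[0,0,0],[0,0,0],0.01],[[0,0,0],[0,0,0],0.01]]' | grep -E "eef|contact"
python3 - <<'E'
from h import *
p,d,c,P=load("pics/w3.npz");Q=J(jo,th,P)
for y in(-.02,0,.02):
  k=(abs(Q[...,1]-y)<.004)
  g=lambda x0,x1,z0,z1:Q[k&(Q[...,0]>x0)&(Q[...,0]<x1)&(Q[...,2]>z0)&(Q[...,2]<z1)]
  s=g(-.07,-.05,.067,.078)[:,0].max();a=g(-.04,.03,.016,.068);f=np.polyfit(a[:,2],a[:,0],1)
  print(y,"stop",s.round(4),"jaw back at .012",np.polyval(f,.012).round(4),"slope",f[0].round(3))
E
```

```text
eef_pos: [0.5136, -0.0693, 0.094]
contact_force: [0.6, 11.2, 4.2]
-0.02 stop -0.058 jaw back at .012 -0.0214 slope 0.307
0 stop -0.0579 jaw back at .012 -0.0213 slope 0.304
0.02 stop -0.0582 jaw back at .012 -0.0215 slope 0.307
```

```bash
python3 -m crank '[[[0,0,0],[0,0,0],0.03],[[0,0,0],[0,0,0],0.05],[[0,0,-0.04],[0,0,0],0.05],[[0,0,-0.06],[0,0,0],0.05],[[0.045,0,-0.06],[0,0,-1],0.05],[[0.045,-0.002,-0.02],[0,0,-1],0.05],[[0.045,-0.002,0],[0,0,-1],0.05],[[0.045,-0.002,0],[0,0,-1],0.05],[[0.03,-0.002,0],[0,0,-1],0.05],[[0,0,0],[0,0,0],0.05]]'
python3 - <<'E'
from h import *
c=bot.calibration("wrist");p,d=bot.read_camera("wrist");np.savez("pics/w4.npz",p=p,d=d,E=c["extrinsics"])
cv2.imwrite("pics/w4.png",cv2.resize(p[:,:,::-1],(800,600),interpolation=cv2.INTER_CUBIC))
E
```

```text
t: 7.25
eef_pos: [0.523, 0.1306, 0.2632]
tool_rot: [-0.0, 0.72, 0.694, 0.0]
contact_force: [0.4, -1.6, -0.7]
gripper_width: 0.586
```

View pics/w4.png

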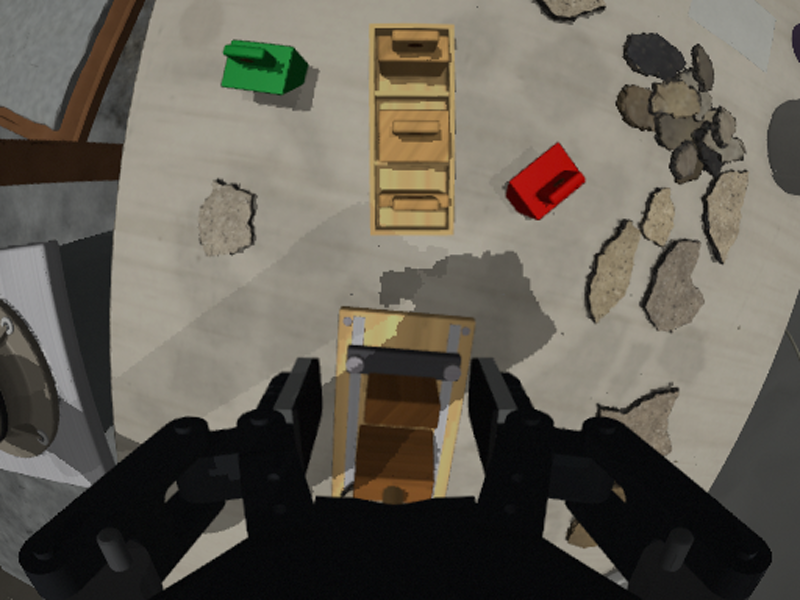

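```bash
python3 - <<'E'
from h import *
p,d,c,P=load("pics/w4.npz");f=800/512
C=[onz("wrist",u/f,v/f,.028,c) for u,v in[(371,26),(453,25),(454,234),(373,233)]]
m=np.mean(C,0);ax=C[3]-C[0]+C[2]-C[1];t=np.arctan2(ax[1],ax[0]);print("rack",m.round(4),np.degrees(t).round(2),np.linalg.norm(ax)/2)
R=J(np.array([m[0],m[1],0]),t,P)
for y0 in(-.02,0,.02):
    k=(abs(R[...,1]-y0)<.003)&(abs(R[...,0])<.09)&(R[...,2]>0)
    a=R[k];b=np.round(a[:,0]*1000/2.5).astype(int)
    print(y0,[(float(i*2.5),int(np.median(a[b==i,2])*1000)) for i in np.unique(b)])
for x0,x1 in((-.09,-.03),(-.03,.03),(.03,.09)):
    k=(R[...,0]>x0)&(R[...,0]<x1)&(R[...,2]>.093)&(R[...,2]<.105)&(abs(R[...,1])<.03)
    a=R[k];print("tab",len(a),np.percentile(a,[2,50,98],axis=0).round(4).tolist(),np.median(P[k],0).round(4), (P[k].min(0)/2+P[k].max(0)/2).round(4))
cv2.imwrite("pics/c4.png",cv2.resize(p[:160,220:320,::-1],None,fx=3.75,fy=3.75,interpolation=cv2.INTER_CUBIC))
E
```

```text
rack [0.5414 0.2308 0.028 ] -91.63 0.16686398828976798
-0.02 [(-85.0, 27), (-82.5, 19), (-80.0, 26), (-65.0, 63), (-62.5, 62), (-60.0, 63), (-57.5, 63), (-55.0, 62), (-52.5, 63), (-50.0, 62), (-47.5, 63), (-45.0, 33), (-42.5, 2), (-40.0, 3), (-37.5, 3), (-35.0, 3), (-30.0, 23), (-27.5, 14), (-25.0, 3), (-22.5, 3), (-20.0, 3), (-17.5, 2), (-10.0, 62), (-7.5, 63), (-5.0, 63), (-2.5, 63), (0.0, 63), (2.5, 63), (5.0, 63), (7.5, 63), (10.0, 63), (12.5, 63), (15.0, 63), (17.5, 63), (20.0, 63), (22.5, 63), (25.0, 62), (27.5, 23), (30.0, 3), (32.5, 3), (35.0, 3), (37.5, 3), (40.0, 3), (42.5, 3), (45.0, 3), (47.5, 3), (50.0, 51), (52.5, 63), (55.0, 63), (57.5, 63), (60.0, 62), (65.0, 2), (67.5, 3), (70.0, 2), (72.5, 2), (75.0, 2), (77.5, 3), (80.0, 349), (82.5, 350), (85.0, 349), (87.5, 340), (90.0, 336)]
0 [(-85.0, 27), (-82.5, 27), (-80.0, 25), (-57.5, 97), (-55.0, 97), (-52.5, 88), (-50.0, 72), (-47.5, 64), (-45.0, 35), (-42.5, 4), (-40.0, 3), (-37.5, 2), (-35.0, 3), (-30.0, 23), (-27.5, 21), (-25.0, 4), (-22.5, 3), (-20.0, 3), (-17.5, 2), (-10.0, 62), (-7.5, 63), (-5.0, 63), (-2.5, 63), (
[... 837 characters left out ...]
, 63), (22.5, 63), (25.0, 62), (27.5, 25), (30.0, 3), (32.5, 3), (35.0, 2), (37.5, 3), (40.0, 3), (42.5, 3), (45.0, 3), (47.5, 3), (50.0, 53), (52.5, 63), (55.0, 62), (57.5, 62), (60.0, 62), (67.5, 2), (70.0, 3), (72.5, 4), (75.0, 3), (77.5, 2), (80.0, 11), (82.5, 26), (87.5, 300), (90.0, 346)]
tab 240 [[-0.0591, -0.0153, 0.0942], [-0.0545, -0.0011, 0.0968], [-0.0511, 0.0131, 0.0987]] [0.5418 0.2853 0.0968] [0.5422 0.2858 0.0964]
tab 250 [[0.001, -0.0158, 0.0939], [0.0051, -0.0012, 0.097], [0.0089, 0.0124, 0.0985]] [0.5402 0.2258 0.097 ] [0.54   0.2259 0.0961]
tab 238 [[0.0508, -0.0163, 0.0952], [0.0546, -0.0015, 0.097], [0.0578, 0.0125, 0.0986]] [0.5383 0.1765 0.097 ] [0.5384 0.1766 0.0968]
```

View pics/c4.png

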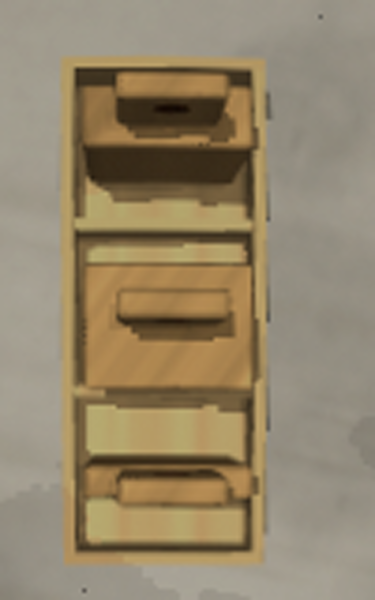

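```bash
python3 -m crank '[[[0.04,0.0033,0],[0,0,-0.5],0.055],[[0.04,0.0033,0],[0,0,0],0.055],[[0.04,0.0033,0],[0,0,0],0.055],[[0.0353,0.0033,0.04],[0,0,0],0.055],[[0,0,0.04],[0,0,0],0.055],[[0,0,0],[0,0,0],0.055],[[0,0,0],[0,0,0],0.055]]'
python3 - <<'E'
from h import *
c=bot.calibration("wrist");p,d=bot.read_camera("wrist");np.savez("pics/w5.npz",p=p,d=d,E=c["extrinsics"])
cv2.imwrite("pics/w5.png",cv2.resize(p[:,:,::-1],(800,600),interpolation=cv2.INTER_CUBIC))
E
```

```text
t: 8.18
eef_pos: [0.5435, 0.2818, 0.1846]
tool_rot: [0.001, 0.72, 0.694, 0.0]
contact_force: [1.1, -0.0, 0.7]
gripper_width: 0.642
```

View pics/w5.png

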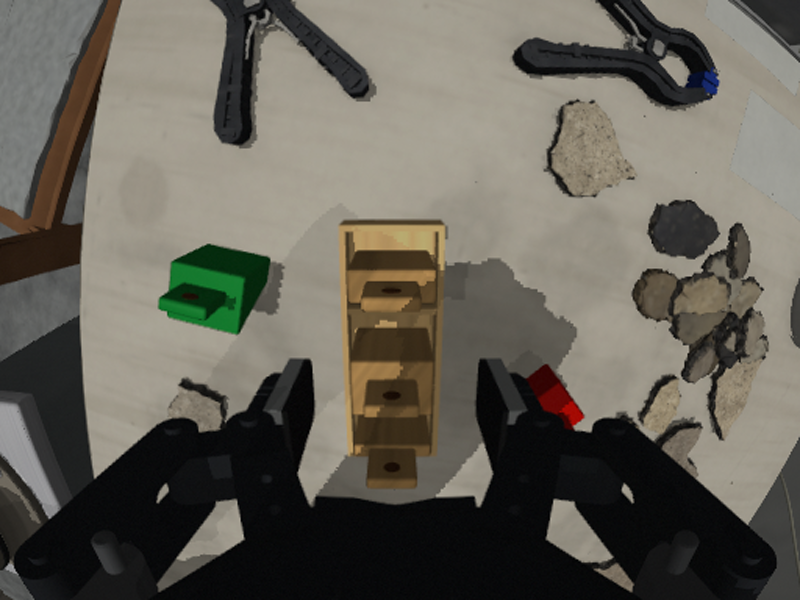

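```bash
cat >> h.py <<'E'
def tabs(n):
    p,d,c,P=load(n);k=(P[...,2]>.09)&(P[...,2]<.108)&(P[...,1]>.1)&(P[...,1]<.32)&(P[...,0]>.49)&(P[...,0]<.59)
    m,l,s,ce=cv2.connectedComponentsWithStats(k.astype(np.uint8))
    for i in range(1,m):
        a=P[l==i]
        if len(a)>30: t=a[a[:,2]>np.percentile(a[:,2],95)-.004]; print(len(t),((np.percentile(t,3,axis=0)+np.percentile(t,97,axis=0))/2).round(4),np.ptp(t,axis=0).round(3))
E
python3 -c "
from h import *
tabs('pics/w4.npz');print();tabs('pics/w5.npz')"
```

```text
234 [0.5416 0.2859 0.0968] [0.029 0.009 0.005]
242 [0.5399 0.2262 0.0968] [0.029 0.009 0.004]
238 [0.5383 0.1765 0.0969] [0.03  0.008 0.004]

410 [0.5422 0.2866 0.0964] [0.029 0.009 0.005]
310 [0.54   0.2271 0.0961] [0.03  0.008 0.005]
226 [0.5381 0.1778 0.0962] [0.029 0.008 0.005]
```

```bash
python3 -m crank '[[[0.0044,-0.0017,0.04],[0,0,-0.4],0.055],[[0,0,0.04],[0,0,0],0.055],[[0,0,0.0235],[0,0,0],0.055],[[0,0,0],[0,0,0],0.055],[[0,0,0],[0,0,0],0.025],[[0,0,0],[0,0,0],0.02],[[0,0,0],[0,0,0],0.02],[[0,0,0],[0,0,0],0.02]]' 60
python3 - <<'E'
from h import *
c=bot.calibration("wrist");p,d=bot.read_camera("wrist");np.savez("pics/w6.npz",p=p,d=d,E=c["extrinsics"])
cv2.imwrite("pics/w6.png",cv2.resize(p[:,:,::-1],(800,600),interpolation=cv2.INTER_CUBIC))
E
```

```text
t: 9.22
eef_pos: [0.5422, 0.2884, 0.0822]
tool_rot: [0.001, 0.716, 0.698, 0.002]
contact_force: [0.2, -1.0, 7.2]
gripper_width: 0.339
```

View pics/w6.png

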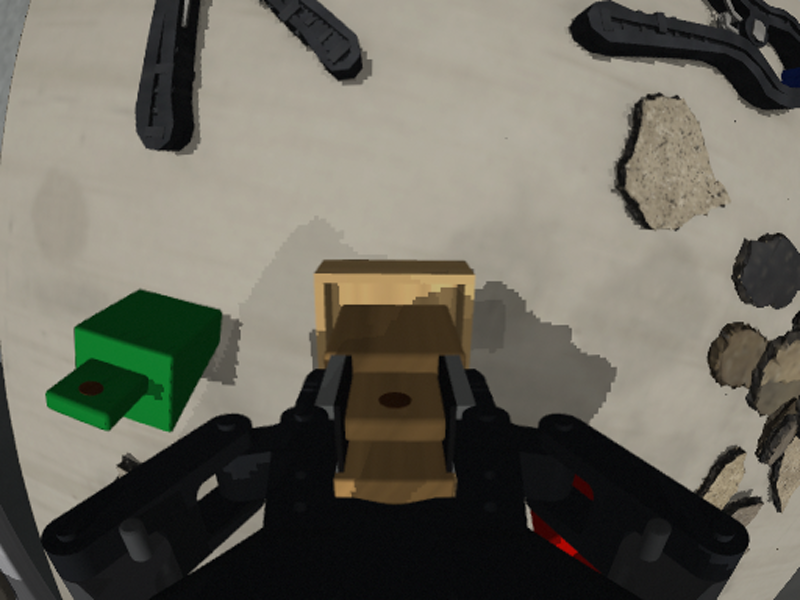

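```bash
python3 -m crank '[[[0,0,-0.03],[0,0,0],0.02],[[0,0,-0.05],[0,0,0],0.02],[[0,0,-0.05],[0,0,0],0.02],[[-0.04,0,0],[0,0,1.5],0.02],[[-0.055,0,0],[0,0,1.5],0.02],[[-0.055,0,0],[0,0,1.5],0.02],[[-0.055,0,0],[0,0,1.5],0.02],[[-0.055,0,0],[0,0,0],0.02],[[-0.035,0,0],[0,0,0],0.02],[[0,0,0],[0,0,0],0.02]]'
python3 - <<'E'
from h import *
c=bot.calibration("wrist");p,d=bot.read_camera("wrist");np.savez("pics/w7.npz",p=p,d=d,E=c["extrinsics"])
cv2.imwrite("pics/w7.png",cv2.resize(p[:,:,::-1],(800,600),interpolation=cv2.INTER_CUBIC))
print(bot.get_obs()["eef_pos"],bot.get_obs()["tool_rot"])
E
```

```text
t: 10.52
eef_pos: [0.5146, -0.0097, 0.2104]
tool_rot: [0.001, 0.754, 0.657, -0.0]
contact_force: [0.2, 0.5, -1.0]
gripper_width: 0.339
[ 0.51502299 -0.00723778  0.21052285] [5.37101305e-04 7.52766362e-01 6.58287496e-01 2.96932275e-04]
```

View pics/w7.png

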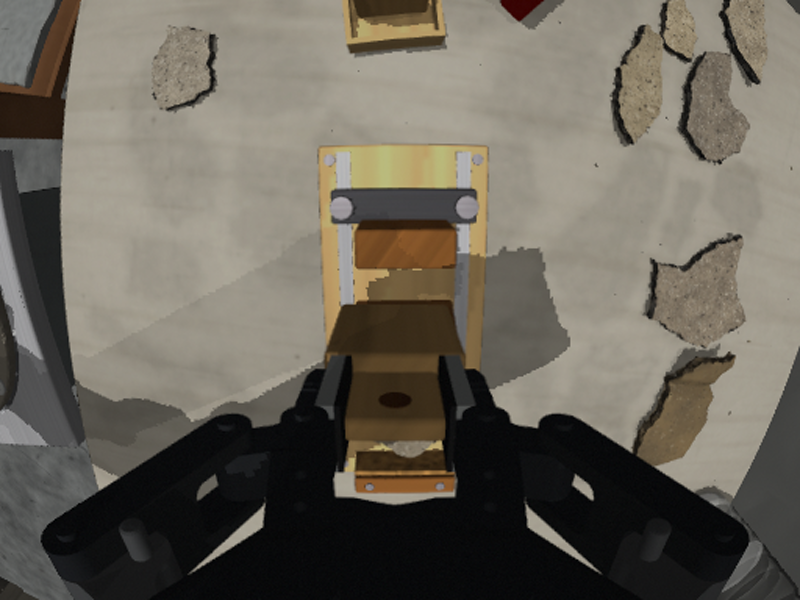

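```bash
cat >> h.py <<'E'
def held(n,tz):
    p,d,c,P=load(n);Q=J(jo,th,P)
    hs=[]
    k=(abs(Q[...,1])<.028)&(abs(Q[...,0]+.045)<.06)&(Q[...,2]>tz-.025)&(Q[...,2]<tz+.03);a=Q[k]
    b=np.round(a[:,2]*1000/3).astype(int)
    for i in np.unique(b):
        q=a[b==i]; 
        if len(q)>8: print(i*3,len(q),np.percentile(q[:,0],[2,98]).round(4),np.percentile(q[:,1],[2,98]).round(4))
E
python3 -c "
from h import *
held('pics/w7.npz',.2105);print(J(jo,th,bot.get_obs()['eef_pos']), bot.get_obs()['eef_pos'])"
```

```text
186 105 [-0.0563 -0.0552] [-0.0267  0.015 ]
189 291 [-0.0563 -0.0491] [-0.0265  0.0169]
192 611 [-0.0559 -0.0493] [-0.0225  0.0149]
195 130 [-0.0508 -0.0493] [-0.0219  0.0066]
198 152 [-0.0561 -0.0495] [-0.0221  0.0068]
201 221 [-0.0597 -0.0494] [-0.0269  0.0131]
204 249 [-0.0599 -0.0495] [-0.0268  0.0177]
207 286 [-0.0599 -0.0493] [-0.0271  0.0192]
210 296 [-0.0599 -0.0493] [-0.0267  0.0196]
213 305 [-0.0597 -0.0493] [-0.027   0.0183]
216 307 [-0.0597 -0.0495] [-0.0269  0.0194]
219 352 [-0.0598 -0.0495] [-0.0267  0.0193]
222 395 [-0.0596 -0.0481] [-0.0268  0.019 ]
225 1163 [-0.0594 -0.0423] [-0.0241  0.0172]
228 185 [-0.0598 -0.0388] [-0.0277  0.0131]
231 214 [-0.0599 -0.0386] [-0.0273  0.013 ]
234 540 [-0.0599 -0.0378] [-0.026   0.0131]
237 152 [-0.0609 -0.0422] [-0.0275  0.0242]
240 166 [-0.062  -0.0433] [-0.0274  0.0271]
[-0.05036999 -0.00783867  0.21052285] [ 0.51502299 -0.00723778  0.21052285]
```

```bash
python3 - <<'E'
from h import *
for i in(8,9):
    o=bot.get_obs();c=bot.calibration("wrist");p,d=bot.read_camera("wrist");np.savez(f"pics/w{i}.npz",p=p,d=d,E=c["extrinsics"])
    print(J(jo,th,o["eef_pos"]).round(4),o["t"])
p,d,c,P=load("pics/w9.npz");Q=J(jo,th,P)
g=lambda x0,x1,z0,z1,s=Q:s[(abs(Q[...,1]+.008)<.015)&(Q[...,0]>x0)&(Q[...,0]<x1)&(Q[...,2]>z0)&(Q[...,2]<z1)]
print("bodyback",np.median(g(-.07,-.05,.15,.185)[:,0]),"tabback",np.median(g(-.0615,-.04,.2,.222)[:,0]))
print("stop",np.percentile(g(-.09,-.05,.067,.078)[:,0],[2,98]),np.percentile(Q[(Q[...,0]>-.09)&(Q[...,0]<-.056)&(Q[...,2]>.067)&(Q[...,2]<.078)][:,1],[2,98]))
print("body y",[np.percentile(Q[(Q[...,0]>-.07)&(Q[...,0]<-.05)&(Q[...,2]>z-.004)&(Q[...,2]<z+.004)][:,1],[2,98]).round(4) for z in(.16,.17,.18)])
E
```

```text
[-0.0504 -0.0078  0.2105] 10.575
[-0.0519 -0.0079  0.2105] 10.625
bodyback -0.05998137847576437 tabback -0.05419056378383759
stop [-0.08178182 -0.0584233 ] [-0.0298743   0.02775289]
body y [array([-0.0311,  0.0155]), array([-0.0312,  0.0158]), array([-0.0315,  0.0157])]
```

```bash
python3 -m crank '[[[-0.0045,0.0068,0],[0,0,-0.15],0.02],[[0,0,0],[0,0,0],0.02],[[0,0,0],[0,0,0],0.02],[[0,0,0],[0,0,0],0.02]]'
python3 - <<'E'
from h import *
o=bot.get_obs();c=bot.calibration("wrist");p,d=bot.read_camera("wrist");np.savez("pics/w10.npz",p=p,d=d,E=c["extrinsics"])
print(J(jo,th,o["eef_pos"]).round(4),o["t"])
p,d,c,P=load("pics/w10.npz");Q=J(jo,th,P)
g=lambda x0,x1,z0,z1,s=Q:s[(abs(Q[...,1]+.001)<.015)&(Q[...,0]>x0)&(Q[...,0]<x1)&(Q[...,2]>z0)&(Q[...,2]<z1)]
for z in(.145,.16,.18):print("bodyback",np.median(g(-.07,-.04,z-.005,z+.005)[:,0]))
print("stop",np.percentile(g(-.09,-.05,.067,.078)[:,0],[2,98]))
E
```

```text
t: 11.18
eef_pos: [0.521, -0.0112, 0.2097]
tool_rot: [-0.0, 0.751, 0.66, -0.0]
contact_force: [0.2, 0.4, -1.3]
gripper_width: 0.334
[-0.0473 -0.0014  0.2097] 11.175
bodyback -0.05523497675083785
bodyback -0.055281640591231425
bodyback -0.05530382502765176
stop [-0.08176483 -0.05867713]
```

Back face vertical, 3 mm clear of the stop. Lower.

```bash
python3 -m crank '[[[0,0,0.04],[0,0,0],0.02],[[0,0,0.04],[0,0,0],0.02],[[0,0,0.025],[0,0,0],0.02],[[0,0,0.01],[0,0,0],0.02],[[0,0,0.003],[0,0,0],0.02],[[0,0,0],[0,0,0],0.02]]'
python3 -m crank '[[[0.001,0,0.002],[0,0,0],0.02],[[0.001,0,0.001],[0,0,0],0.02],[[0,0,0],[0,0,0],0.02]]'
```

```text
t: 11.98
eef_pos: [0.5218, -0.0114, 0.0926]
tool_rot: [0.0, 0.751, 0.66, 0.001]
contact_force: [-0.5, -0.4, -0.6]
gripper_width: 0.334
t: 12.35
eef_pos: [0.522, -0.0099, 0.0902]
tool_rot: [0.001, 0.751, 0.66, 0.0]
contact_force: [-2.3, -1.9, 8.1]
gripper_width: 0.335
```

```bash
python3 -m crank '[[[0.001,0,-0.0007],[0,0,0],0.02],[[0.0005,0,0],[0,0,0],0.02],[[0,0,0],[0,0,0],0.02]]'
```

```text
t: 12.72
eef_pos: [0.522, -0.0087, 0.0902]
tool_rot: [0.001, 0.751, 0.66, -0.0]
contact_force: [-0.2, -2.8, 7.5]
gripper_width: 0.34
```

```bash
python3 -m crank '[[[0.001,0,-0.001],[0,0,0],0.02],[[0,0,0],[0,0,0],0.02],[[0,0,0],[0,0,0],0.035],[[0,0,0],[0,0,0],0.05],[[0,0,0],[0,0,0],0.05]]'
python3 -m crank '[[[0,0,-0.02],[0,0,0],0.05],[[0,0,-0.05],[0,0,0],0.05],[[0,0,-0.05],[0,0,0],0.05],[[0,0,-0.03],[0,0,0],0.05],[[0,0,0],[0,0,0],0.05]]'
python3 - <<'E'
from h import *
o=bot.get_obs();c=bot.calibration("wrist");p,d=bot.read_camera("wrist");np.savez("pics/w11.npz",p=p,d=d,E=c["extrinsics"])
cv2.imwrite("pics/w11.png",cv2.resize(p[:,:,::-1],(800,600),interpolation=cv2.INTER_CUBIC))
p,d,c,P=load("pics/w11.npz");Q=J(jo,th,P)
for y in(-.02,.02):
    k=abs(Q[...,1]-y)<.004;a=Q[k&(abs(Q[...,0]+.04)<.05)&(Q[...,2]>0)&(Q[...,2]<.12)];b=np.round(a[:,0]*1000/2).astype(int)
    print([(int(i*2),int(np.median(a[b==i,2])*1000)) for i in np.unique(b)])
    s=Q[k&(Q[...,0]<.03)&(Q[...,0]>-.04)&(Q[...,2]>.02)&(Q[...,2]<.066)];
    if len(s): f=np.polyfit(s[:,2],s[:,0],1);print(f,np.polyval(f,.012))
E
```

```text
t: 13.35
eef_pos: [0.5217, -0.0064, 0.0905]
tool_rot: [-0.0, 0.751, 0.661, 0.0]
contact_force: [0.4, -1.2, -0.3]
gripper_width: 0.585
t: 13.98
eef_pos: [0.5232, -0.0065, 0.243]
tool_rot: [0.002, 0.751, 0.66, 0.002]
contact_force: [0.3, 0.1, -0.3]
gripper_width: 0.586
[(-90, 22), (-88, 23), (-86, 22), (-84, 23), (-82, 54), (-80, 71), (-78, 71), (-76, 71), (-74, 71), (-72, 71), (-70, 70), (-68, 71), (-66, 71), (-64, 71), (-62, 71), (-60, 71), (-58, 70), (-56, 71), (-54, 71), (-52, 71), (-50, 71), (-48, 71), (-46, 71), (-44, 71), (-42, 70), (-40, 71), (-38, 70), (-22, 13), (-20, 17), (-18, 24), (-16, 31), (-14, 38), (-12, 43), (-10, 51), (-8, 57), (-6, 64), (-4, 69), (-2, 70), (0, 71), (2, 71), (4, 71), (6, 71), (8, 71), (10, 71)]
[ 0.30308925 -0.02543886] -0.021801787706316324
[(-88, 23), (-86, 23), (-84, 23), (-82, 54), (-80, 70), (-78, 70), (-76, 71), (-74, 71), (-72, 71), (-70, 71), (-68, 71), (-66, 70), (-64, 71), (-62, 71), (-60, 71), (-58, 69), (-56, 70), (-54, 71), (-52, 71), (-50, 70), (-48, 71), (-46, 71), (-44, 71), (-42, 71), (-40, 70), (-38, 69), (-22, 13), (-20, 18), (-18, 24), (-16, 31), (-14, 38), (-12, 44), (-10, 51), (-8, 58), (-6, 64), (-4, 69), (-2, 70), (0, 71), (2, 71), (4, 71), (6, 71), (8, 71), (10, 70)]
[ 0.30138696 -0.0254659 ] -0.021849261392464903
```

View pics/w11.png

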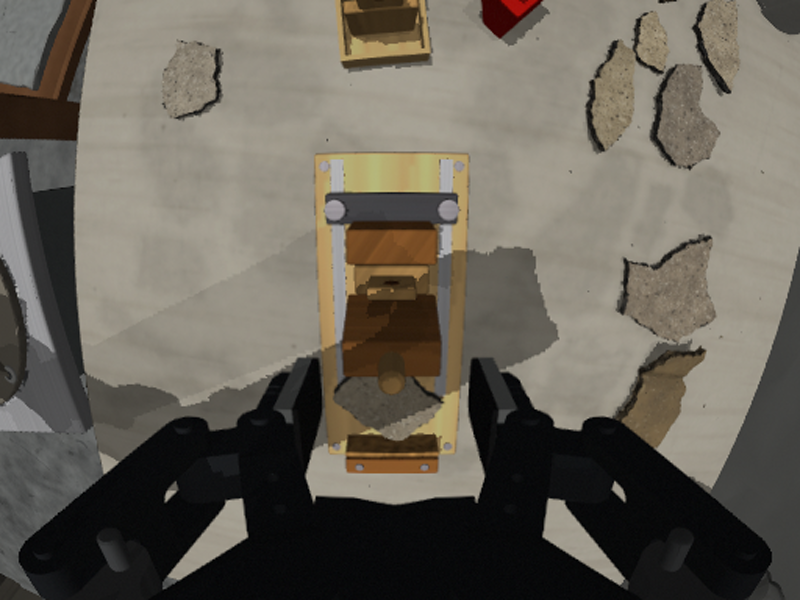

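```bash
python3 -m crank '[[[0.046,0,0],[0,0,-1.5],0.055],[[0.047,0,0],[0,0,-1.5],0.055],[[0.047,0,0],[0,0,-1.5],0.055],[[0.047,0,0],[0,0,-1.5],0.055],[[0.046,-0.001,0.03],[0,0,0],0.055],[[0,0,0.03],[0,0,0],0.055],[[0,0,0],[0,0,0],0.055],[[0,0,0],[0,0,0],0.055]]'
python3 - <<'E'
from h import *
o=bot.get_obs();c=bot.calibration("wrist");p,d=bot.read_camera("wrist");np.savez("pics/w12.npz",p=p,d=d,E=c["extrinsics"])
print(o["eef_pos"],o["tool_rot"]);tabs("pics/w12.npz")
E
```

```text
t: 15.02
eef_pos: [0.5385, 0.2246, 0.1806]
tool_rot: [-0.0, 0.716, 0.698, -0.0]
contact_force: [0.2, 0.3, 0.3]
gripper_width: 0.645
[0.53851943 0.22463108 0.18055603] [-6.02733839e-05  7.15718362e-01  6.98388965e-01 -2.78227460e-04]
415 [0.5401 0.2266 0.0964] [0.029 0.008 0.005]
333 [0.5382 0.177  0.0963] [0.03  0.009 0.005]
```

```bash
python3 -m crank '[[[0.001,0.0015,0.04],[0,0,0],0.055],[[0,0,0.04],[0,0,0],0.055],[[0,0,0.0185],[0,0,0],0.055],[[0,0,0],[0,0,0],0.055],[[0,0,0],[0,0,0],0.025],[[0,0,0],[0,0,0],0.02],[[0,0,0],[0,0,0],0.02],[[0,0,0],[0,0,0],0.02]]' 70
python3 -m crank '[[[0,0,-0.02],[0,0,0],0.02],[[0,0,-0.05],[0,0,0],0.02],[[0,0,-0.045],[0,0,0],0.02],[[0,0,0],[0,0,0],0.02],[[0,0,0],[0,0,0],0.02]]'
python3 - <<'E'
from h import *
o=bot.get_obs();c=bot.calibration("wrist");p,d=bot.read_camera("wrist");np.savez("pics/w13.npz",p=p,d=d,E=c["extrinsics"])
cv2.imwrite("pics/w13.png",cv2.resize(p[:,:,::-1],(800,600),interpolation=cv2.INTER_CUBIC))
E
```

```text
t: 16.08
eef_pos: [0.541, 0.2269, 0.0839]
tool_rot: [0.001, 0.715, 0.699, 0.001]
contact_force: [-0.6, -0.2, 6.4]
gripper_width: 0.331
t: 16.7
eef_pos: [0.5397, 0.2258, 0.1974]
tool_rot: [0.0, 0.715, 0.699, 0.0]
contact_force: [0.2, -0.8, -1.0]
gripper_width: 0.334
```

View pics/w13.png

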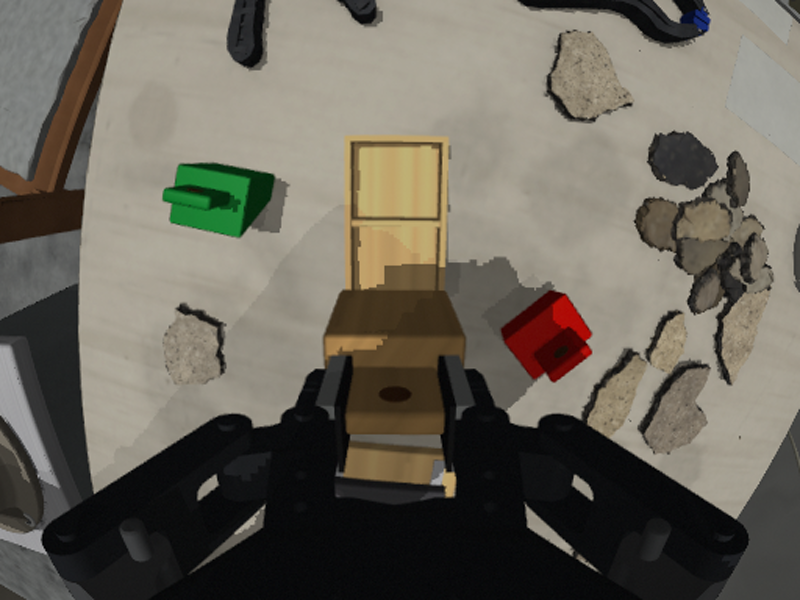

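```bash
python3 -m crank '[[[-0.02,0,-0.015],[0,0,1],0.02],[[-0.05,0,-0.01],[0,0,1.5],0.02],[[-0.055,0,0],[0,0,1.5],0.02],[[-0.055,0,0],[0,0,1.5],0.02],[[-0.045,0,0],[0,0,0.5],0.02],[[-0.03,0,0],[0,0,0],0.02],[[-0.006,0,0],[0,0,0],0.02],[[0,0,0],[0,0,0],0.02],[[0,0,0],[0,0,0],0.02],[[0,0,0],[0,0,0],0.02]]'
cat >> h.py <<'E'
def hw(i):
    o=bot.get_obs();c=bot.calibration("wrist");p,d=bot.read_camera("wrist");n=f"pics/w{i}.npz";np.savez(n,p=p,d=d,E=c["extrinsics"])
    cv2.imwrite(f"pics/w{i}.png",cv2.resize(p[:,:,::-1],(800,600),interpolation=cv2.INTER_CUBIC))
    t=J(jo,th,o["eef_pos"]);print("tcp jig",t.round(4),o["tool_rot"].round(4),o["contact_force"].round(1))
    p,d,c,P=load(n);Q=J(jo,th,P);X,Y,Z=Q[...,0],Q[...,1],Q[...,2]
    for dz in(-.06,-.05,-.04,-.03,-.02):
        k=(abs(Z-t[2]-dz)<.004)&(abs(X-t[0]+.015)<.01)&(abs(Y-t[1])<.03)
        if k.sum()>5: print("wedge back at dz",dz,np.median(X[k]).round(4),"y",np.percentile(Y[k],[2,98]).round(4))
    k=(abs(X-t[0])<.01)&(abs(Y-t[1])<.01)&(abs(Z-t[2]-.008)<.008); 
    if k.any(): print("tab back",np.percentile(X[k],[5,50]).round(4))
    k=(abs(Z-.071)<.004)&(abs(Y)<.024)&(X<-.03)&(X>-.075); 
    if k.any(): print("packing/stop top x range",np.percentile(X[k],[1,99]).round(4))
E
python3 -c "
from h import *
hw(14)"
```

```text
t: 18.0
eef_pos: [0.5187, -0.0324, 0.222]
tool_rot: [-0.0, 0.75, 0.661, 0.0]
contact_force: [-0.3, -0.1, -0.3]
gripper_width: 0.333
tcp jig [-0.0259 -0.0009  0.222 ] [-2.000e-04  7.503e-01  6.611e-01  2.000e-04] [-0.3 -0.1 -0.3]
wedge back at dz -0.06 -0.0403 y [-0.0246  0.022 ]
wedge back at dz -0.05 -0.0403 y [-0.0243  0.022 ]
wedge back at dz -0.04 -0.0402 y [-0.0243  0.0224]
wedge back at dz -0.03 -0.0402 y [-0.0244  0.0229]
wedge back at dz -0.02 -0.0366 y [-0.0246  0.0226]
tab back [-0.0297 -0.0287]
packing/stop top x range [-0.0743 -0.0394]
```

View pics/w14.png

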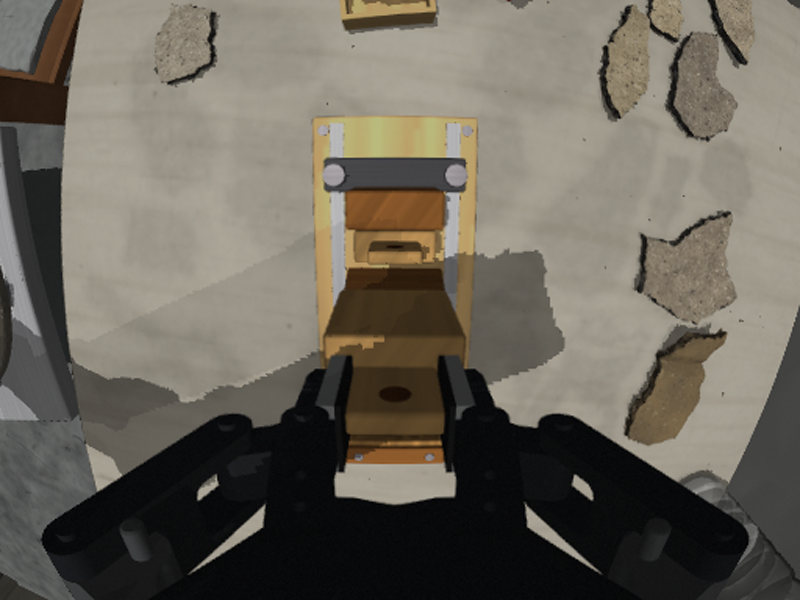

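```bash
python3 -m crank '[[[-0.0042,0,0],[0,0,0.3],0.02],[[0,0,0],[0,0,0],0.02],[[0,0,0.03],[0,0,0],0.02],[[0,0,0.03],[0,0,0],0.02],[[0,0,0],[0,0,0],0.02],[[0,0,0],[0,0,0],0.02]]'
python3 -c "
from h import *
hw(15)"
```

```text
t: 18.8
eef_pos: [0.5187, -0.0379, 0.163]
tool_rot: [0.0, 0.753, 0.658, 0.0]
contact_force: [0.5, -0.1, 0.8]
gripper_width: 0.332
tcp jig [-0.0205 -0.0002  0.163 ] [3.000e-04 7.527e-01 6.583e-01 5.000e-04] [ 0.5 -0.1  0.8]
wedge back at dz -0.06 -0.035 y [-0.0234  0.0226]
wedge back at dz -0.05 -0.0349 y [-0.0237  0.023 ]
wedge back at dz -0.04 -0.0348 y [-0.0238  0.0233]
wedge back at dz -0.03 -0.0348 y [-0.0236  0.0234]
wedge back at dz -0.02 -0.0312 y [-0.0238  0.0234]
tab back [-0.0243 -0.0233]
packing/stop top x range [-0.0744 -0.0395]
```

View pics/w15.png

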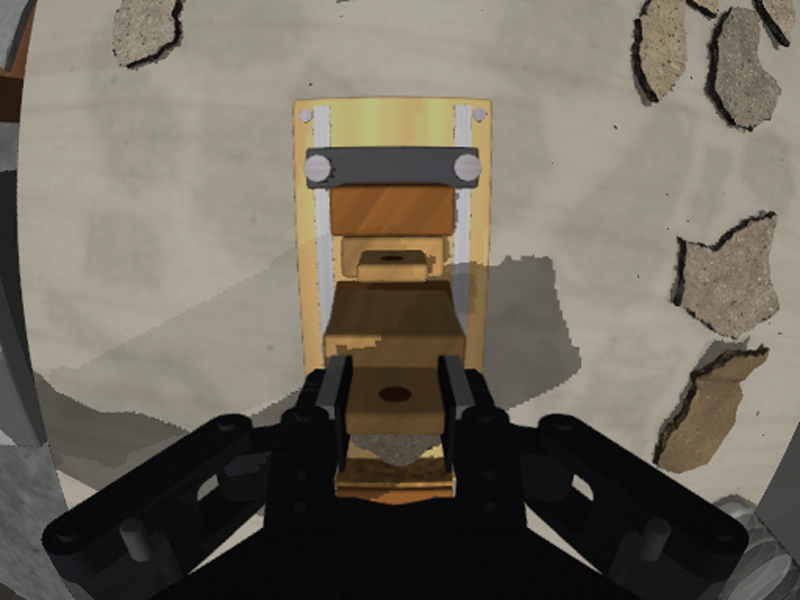

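```bash
python3 -m crank '[[[0.001,0,0.015],[0,0,0],0.02],[[0,0,0.015],[0,0,0],0.02],[[0,0,0.012],[0,0,0],0.02],[[0,0,0],[0,0,0],0.02]]'
python3 -m crank '[[[0,0,0.003],[0,0,0],0.02],[[0,0,0.002],[0,0,0],0.02],[[0,0,0],[0,0,0],0.02]]'
python3 -c "
from h import *
hw(16)"
```

```text
t: 19.35
eef_pos: [0.5172, -0.037, 0.1186]
tool_rot: [-0.001, 0.753, 0.658, -0.001]
contact_force: [-1.2, 0.4, 0.2]
gripper_width: 0.333
t: 19.73
eef_pos: [0.5182, -0.037, 0.1151]
tool_rot: [0.0, 0.753, 0.658, 0.0]
contact_force: [-0.5, -0.1, -1.2]
gripper_width: 0.334
tcp jig [-0.0213 -0.0008  0.1151] [1.000e-04 7.527e-01 6.584e-01 1.000e-04] [-0.5 -0.1 -1.2]
wedge back at dz -0.05 -0.0354 y [-0.0255  0.0237]
wedge back at dz -0.04 -0.04 y [-0.0249  0.0233]
wedge back at dz -0.03 -0.0356 y [-0.0242  0.0228]
wedge back at dz -0.02 -0.0319 y [-0.0244  0.0227]
tab back [-0.0251 -0.0241]
packing/stop top x range [-0.0749 -0.0356]
```

View pics/w16.png

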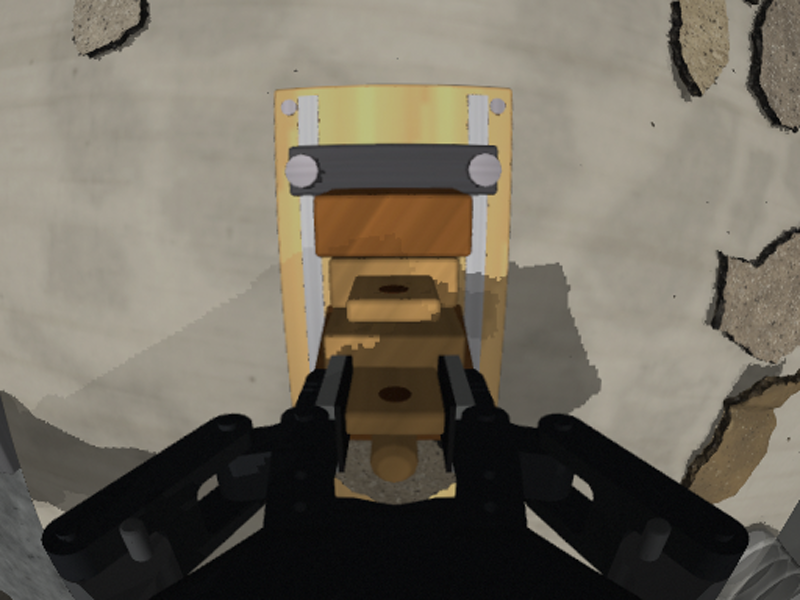

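```bash
python3 -m crank '[[[0.001,0,0.003],[0,0,0],0.02],[[0.0005,0,0.002],[0,0,0],0.02],[[0,0,0],[0,0,0],0.02]]'
python3 -m crank '[[[0,0,0.0015],[0,0,0],0.02],[[0,0,0.0015],[0,0,0],0.02],[[0,0,0],[0,0,0],0.02]]'
python3 -m crank '[[[0,0,0.001],[0,0,0],0.02],[[0,0,0.001],[0,0,0],0.02],[[0,0,0],[0,0,0],0.02]]'
```

```text
t: 20.15
eef_pos: [0.5182, -0.0354, 0.1098]
tool_rot: [-0.0, 0.753, 0.658, -0.0]
contact_force: [0.5, -0.3, 0.2]
gripper_width: 0.336
t: 20.52
eef_pos: [0.5187, -0.0351, 0.1071]
tool_rot: [0.0, 0.753, 0.659, 0.0]
contact_force: [-0.1, 0.4, 0.6]
gripper_width: 0.332
t: 20.9
eef_pos: [0.519, -0.0351, 0.1055]
tool_rot: [0.0, 0.752, 0.659, 0.001]
contact_force: [-0.4, 0.8, 5.5]
gripper_width: 0.331
```

```bash
python3 -m crank '[[[0,0,0.001],[0,0,0],0.02],[[0,0,0],[0,0,0],0.02],[[0,0,0],[0,0,0],0.02]]'
python3 -m crank '[[[0,0,0.001],[0,0,0],0.02],[[0,0,0],[0,0,0],0.02],[[0,0,0],[0,0,0],0.02]]'
```

```text
t: 21.28
eef_pos: [0.5191, -0.0351, 0.1046]
tool_rot: [0.0, 0.752, 0.659, 0.001]
contact_force: [-0.3, 2.4, 5.9]
gripper_width: 0.331
t: 21.65
eef_pos: [0.5192, -0.035, 0.1038]
tool_rot: [0.001, 0.752, 0.659, 0.001]
contact_force: [-1.0, 2.1, 7.8]
gripper_width: 0.332
```

```bash
python3 -c "
from h import *
hw(17)"
```

```text
tcp jig [-0.0234 -0.      0.1038] [6.000e-04 7.523e-01 6.588e-01 8.000e-04] [-1.   2.1  7.8]
wedge back at dz -0.03 -0.0428 y [-0.0253  0.0236]
wedge back at dz -0.02 -0.0329 y [-0.0239  0.0238]
tab back [-0.0272 -0.0262]
packing/stop top x range [-0.0748 -0.0378]
```

View pics/w17.png

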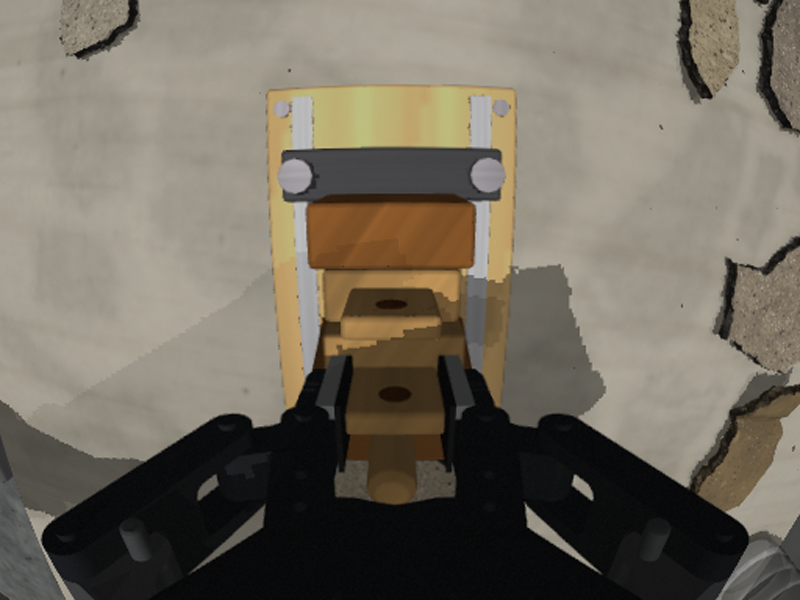

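```bash
for i in 1 2 3; do python3 -m crank '[[[0.0002,0,0.001],[0,0,0],0.02],[[0,0,0],[0,0,0],0.02],[[0,0,0],[0,0,0],0.02]]'|grep -E 'eef|cont'; done
```

```text
eef_pos: [0.5194, -0.035, 0.1029]
contact_force: [-1.1, -0.0, 9.7]
eef_pos: [0.5195, -0.0349, 0.1022]
contact_force: [-1.1, 1.0, 10.9]
eef_pos: [0.5197, -0.035, 0.1015]
contact_force: [-1.7, 0.2, 14.4]
```

```bash
python3 -m crank '[[[0.0002,0,0.001],[0,0,0],0.02],[[0,0,0],[0,0,0],0.02],[[0,0,0],[0,0,0],0.02],[[0,0,0],[0,0,0],0.02]]'; python3 -m crank '[[[0,0,0],[0,0,0],0.02],[[0,0,0],[0,0,0],0.02],[[0,0,0],[0,0,0],0.02],[[0,0,0],[0,0,0],0.02]]'|grep -E 'eef|cont'; python3 - <<'E'
from h import *
hw(18)
p,d=bot.read_camera("side");np.savez("pics/s18.npz",p=p,d=d)
cv2.imwrite("pics/s18.png",cv2.resize(p[160:250,215:315,::-1],None,fx=6,fy=6,interpolation=cv2.INTER_CUBIC))
p,d=bot.read_camera("top");np.savez("pics/t18.npz",p=p,d=d)
cv2.imwrite("pics/t18.png",cv2.resize(p[140:250,140:330,::-1],None,fx=4.2,fy=4.2,interpolation=cv2.INTER_CUBIC))
E
```

```text
t: 23.32
eef_pos: [0.5199, -0.0349, 0.1008]
tool_rot: [0.002, 0.752, 0.659, 0.001]
contact_force: [-3.1, 0.2, 17.2]
gripper_width: 0.331
eef_pos: [0.5199, -0.0349, 0.1008]
contact_force: [-2.3, -0.2, 17.3]
tcp jig [-0.0235  0.0006  0.1008] [1.500e-03 7.523e-01 6.589e-01 7.000e-04] [-2.3 -0.2 17.3]
wedge back at dz -0.03 -0.0433 y [-0.0255  0.024 ]
wedge back at dz -0.02 -0.0324 y [-0.0236  0.0244]
tab back [-0.0274 -0.0264]
packing/stop top x range [-0.0748 -0.0379]
```

View pics/w18.png

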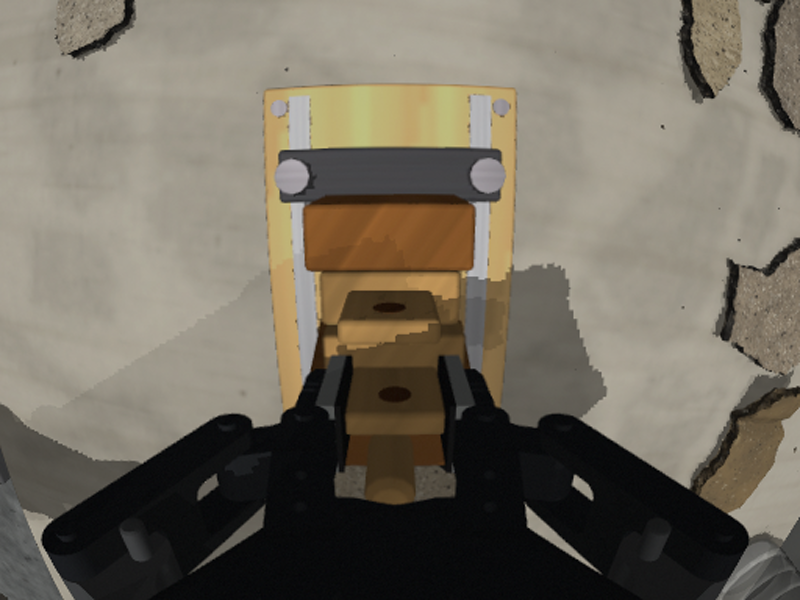

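View pics/s18.png

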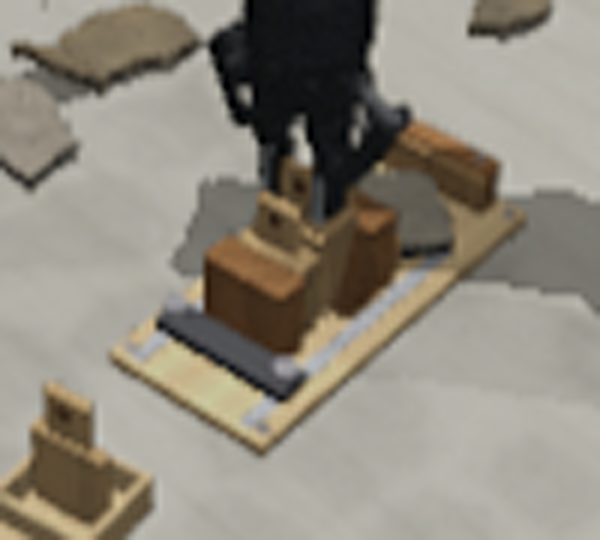

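View pics/t18.png

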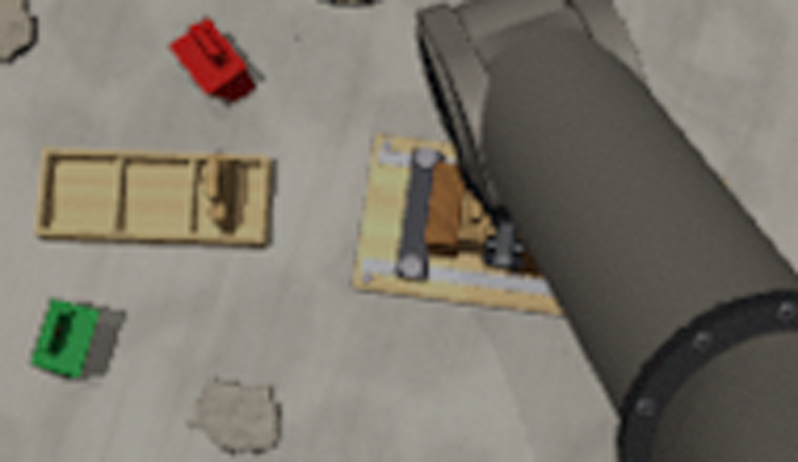

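```bash
python3 - <<'E'
from h import *
for n,t in(("w14",(-.0259,-.0009,.222)),("w16",(-.0213,-.0008,.1151)),("w17",(-.0234,0,.1038)),("w18",(-.0235,.0006,.1008))):
    p,d,c,P=load(f"pics/{n}.npz");Q=J(jo,th,P)-np.array(t);X,Y,Z=Q[...,0],Q[...,1],Q[...,2]
    k=(X>-.013)&(X<-.006)&(abs(Y)<.022)&(abs(Z+.02)<.008);m=(X>-.003)&(X<.003)&(abs(Y)<.01)&(Z>.0)&(Z<.025)
    print(n,"wedge top z-tcp",k.sum(),np.median(Z[k]).round(4),"tab top",m.sum(),np.median(Z[m]).round(4))
p,d,c,P=load("pics/w18.npz");Q=J(jo,th,P);X,Y,Z=Q[...,0],Q[...,1],Q[...,2]
k=(Z>.100)&(Z<.112)&(abs(Y)<.012)&(X>-.005)&(X<.04)
print("knob top x",np.percentile(X[k],[2,98]) if k.any() else None)
k=(abs(Z-.071)<.004)&(Y>.025)&(Y<.035)&(X>-.03)&(X<.05);print("jaw top x",k.sum(),np.percentile(X[k],[1,99]).round(4))
o=bot.get_obs();print(o["t"],o["joint_vel"].round(4))
a=np.load("pics/t18.npz");b=np.load("pics/top0.npz")
print("top diff near sherd",np.abs(a["p"][225:255,180:215].astype(int)-b["p"][225:255,180:215]).mean())
E
```

```text
w14 wedge top z-tcp 955 -0.0205 tab top 613 0.0131
w16 wedge top z-tcp 944 -0.0205 tab top 622 0.0132
w17 wedge top z-tcp 887 -0.0205 tab top 628 0.0132
w18 wedge top z-tcp 698 -0.0204 tab top 593 0.0134
knob top x [0.00434111 0.01345425]Traceback (most recent call last):
  File "<stdin>", line 9, in <module>
    return _quantile_unchecked(
        a, q, axis, out, overwrite_input, method, keepdims, weights)
    return _ureduce(a,
                    func=_quantile_ureduce_func,
    ...<5 lines>...
                    overwrite_input=overwrite_input,
                    method=method)
    r = func(a, **kwargs)
    result = _quantile(arr,
                       quantiles=q,
    ...<2 lines>...
                       out=out,
                       weights=wgt)
    slices_having_nans = np.isnan(arr[-1, ...])
                                  ~~~^^^^^^^^^
IndexError: index -1 is out of bounds for axis 0 with size 0
```

```bash
python3 - <<'E'
from h import *
o=bot.get_obs();print(o["t"],o["eef_pos"].round(4),o["contact_force"].round(1),abs(o["joint_vel"]).max().round(4))
print(bot.hand_in())
E
```

```text
23.975 [ 0.5198 -0.0349  0.1008] [-3.8  0.2 18.2] 0.0013
the job is handed in; nothing more can be done
None
```

I closed the jaw on the sherd and packed the gap with the thick piece. I then pressed the wedge down and handed in at 24.0 s, still gripping it. `hand_in` gives no verdict, so the result isn't confirmed.

- **Jaw:** I slid it about 19 mm by the knob until the push reached 11 N. That left a gap of about 36 mm behind it, measured from the wrist camera. The thick piece alone leaves about 16 mm for the wedge. The thin piece would leave about 26 mm and both about 6 mm, so neither of those fits.
- **Packing and wedge:** The thick piece stands upright on the board against the stop. I pressed the wedge until the upward force on the tool was 17–18 N, which is above the 12 N you gave. Its underside came to rest about 9 mm above the board.
- **Last checks:** The wedge had not slipped in the grip, and the arm was still. The fingertips were about 15 mm above the jaw's top. The pictures showed the wedge upright and the sherd flat, and I saw no bystander moved.
- **What I could not check:**
  - The forces on the sherd, fence, packing and stop can't be measured directly. I inferred them from the push and from the jaw moving about 1 mm further in.
  - A side force of 2–4 N along the board's width built up during pressing, and I left it.
  - The last check on jaw position and bystanders stopped on an error, because the jaw's top was hidden from the wrist camera. The sherd near the robot was therefore only compared by eye, and the other two bystanders were not checked separately.

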